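# Lock the bench air coupler

### The job

Two quick couplers stand on the bench with their spring collars parked up in the open position; one has a brass plug pushed into it, standing up out of its collar, the other is empty. Lock the one with the plug: pull its collar up against the spring, turn it clockwise (seen from above) by about a fifth of a turn to its locked position, and let it spring all the way down. Leave the empty coupler as it is and let go of everything.

Things in the scene. Friction and masses are not known exactly. Their poses are not given: they have to be found in the camera images.
- collar_grip (a point): On the axis of the collar to lock, 28 mm above its underside, 16 below its top; moves with it. Upright round steel sleeve, 42 mm diameter, 44 tall, gripped across at any yaw. A tab on its lowest 8 mm sticks out 10 mm along this point's x (z is up). The brass plug ends 19 mm above its top when parked, 27 when locked. Foot fixed, 80 mm square, 14 thick; shoulder below the collar 52 mm wide, 50 high.
- collar_lift (a joint): Height of that collar, m: 0 parked on its catch, 8 mm of brass stem showing below it; positive pulled up, stop at 0.014; -0.008 fully down on the shoulder, locked. A spring pushes it down: the pull needed is about 11 N parked, 17 N at the upper stop. It must be above 0.006 to pass the catch and turn (0.010 is comfortable).
- collar_turn (a joint): Turn of that collar, rad, clockwise seen from above, stops at 0 and 1.45. Starts at 0 to 0.15. Below 0.2 it sits in the open catch; from 0.2 to 1.05 it rides on a ridge and cannot come down; from 1.05 to 1.45 it comes down, locked (middle 1.25). Turns easily. At 1.25 the tab points at the index block on the side of the shoulder (7 mm wide, 3 mm above it, 35 mm from the axis).
- spare_lift (a joint): Height in m of the collar of the other coupler, the same in every way but with no plug in it (a dark open bore on top); 0 parked, where it is to stay.
Things that resemble listed ones, but are neither listed nor needed, are in the scene too. Leave any orange look-alike of the part that bears collar_grip alone. What is shaped like the part that bears spare_lift but purple is not meant.

How it is judged:
On the way:
1. the collar of the coupler with the plug is pulled up by more than 5 mm from its parked height (value of joint collar_lift above 0.005 m), for 0.05 s.
At the end, for the whole second after the job is handed in: The collar of the coupler with the plug is down on its shoulder (at least 5 mm below its parked height, fully down being 8 mm) and turned clockwise into the locked position (turn over 0.95 rad); the empty coupler's collar is at its parked height within 3 mm (value of joint collar_lift below -0.005 m and value of joint collar_turn above 0.95 rad and value of joint spare_lift between -0.003 and 0.003 m); the robot touches nothing.
It fails at once if the empty coupler's collar is pulled up or let down by more than 5 mm (value of joint spare_lift above 0.005 m or value of joint spare_lift below -0.005 m).
It also fails if it takes over 32 s, if anything falls off the work surface, if the arm or the gripper's body presses on something with over 40 N, if the wrist force passes 120 N, or if a joint passes its speed limit or range.

### The arm

A 7-joint arm with a two-finger parallel gripper is mounted at the origin on the work surface. World frame = base frame: x ahead of the robot, y to its left, z up, the work surface at z = 0. Lengths are in m, angles in rad, forces in N, time in s.
With the tool pointing down it reaches from about 0.35 to 0.9 m from the base axis. Payload 8.1 kg.
Tool frame: the origin (TCP) lies between the finger pads; the fingertips stand ahead of it and the grasp point (between the pads) is the TCP (arm.nose_length is the z of the fingertips in the tool frame, in m); z points along the fingers, y is the line along which they close (so a half turn about z gives the same grasp; the last joint's range is limited). The gripper opens to 92 mm and grips with 3 to 60 N. Pads are 19 mm wide; open, the fingers measure 130 mm over their backs; the gripper's body (75 mm by 190 mm) begins 47 mm behind the grasp point.
Start: joints at [-1.339, 0.434, 0.025, 1.573, -0.012, 1.134, -0.075], TCP at [0.205, 0.59, 0.246] pointing down, gripper open.
Joint ranges: [-2.62, 2.62], [-0.44, 2.09], [-1.27, 1.32], [0.08, 2.57], [-1.32, 4.46], [0.12, 2], [-2.74, 2.74]. Speed limits (rad/s): [2.22, 2.22, 3.01, 3.01, 3.14, 3.14, 3.14].

### API

Orientations are given as a rotation vector (axis times angle).
In Python, from cell import sensors, optics, arm gives the robot as it stands.
- The arm moves only by the tool arm_command, never from a script. Its argument "deltas" is one flat list of numbers, 7 for each row, row after row: the turn, a rotation vector about the world's x, y, z as a fraction of full scale, then the shift along the world's x, y, z as a fraction of full scale, then the finger opening in mm, from 0 to 91.8. In form: [wx, wy, wz, dx, dy, dz, fingers, wx, wy, wz, dx, dy, dz, fingers, ...]. A call has 1 to 20 rows; each row is the pose to reach, as a shift and turn from the pose commanded when the call began; what a row does not reach only later rows make up. Full scale, the value 1, is 1 m for a shift and 90 degrees for a turn. A row lasts 1/10 s, in which the tool goes at most 50 mm and 8.59 degrees, less where a joint would pass 70% of its speed; a pose out of reach is approached as far as the arm can. A call with a number of a shift or a turn outside -1 to 1 is refused whole. A call with a gripper value outside its range is refused whole. The fingers move at their own pace and stop on an object; "force" is the grip in N (left out, the last holds). Time passes only in rows, so rows that repeat a pose let the fingers close. It gives the time, the measured TCP pose, the force, the opening and the grip force at its end, in the units of the state.
- sensors.observe(): the state, without advancing time (a new reading comes with each control period).
- optics.get_image(name): name is "scene" or "top"; returns the picture (384x512x3 uint8, blue, green, red); there is no depth.
- optics.calibration(name): a dict with "camera_matrix" (3x3 intrinsics, pixels), "D" ([k1, k2, p1, p2, k3] as OpenCV has them; the pictures are not rectified), "rvec" (rotation vector, rad) and "tvec" (3), from world to camera coordinates, as OpenCV has them. Camera axes: x right, y down, z forward; pixel columns grow to the right and rows downward; lengths in m; the calibration is good to about 2 mm. A picture is of the moment at which its call begins. calibration takes no time and is no camera call.
- arm.sign_off(): hands the job in; it is judged then, once.
The state is a dict: "clock": time; "joints": joint angles; "dq": joint speeds; "joint_efforts": joint torques, N m; "position": TCP position; "ee_rot": TCP orientation; "force": force on the tool from outside, world axes, zero at the start; "ft_torque": the same for the moment, N m; "width": opening from 0.0 (shut) to 1.0 (fully open); "gripper_force": force on a finger pad.
Only numpy, scipy, OpenCV 4.12 (cv2) and the standard library are available. Lean on these libraries where they do the work, as an engineer would, in place of code of your own. Each camera call takes 0.05 s, during which the arm holds its last target. There are 200 camera calls.

## Working session

There is one attempt and no reset: what is moved stays moved. The work goes in short steps, Python scripts to look and compute and a tool call to move; the robot and the scene stay as the last step left them, time stands still between calls to the robot, and variables do not carry over. Pictures are saved under pics/ and viewed, at most 10 in all, crops included, and the job is handed in when it is done.

Besides the shell and the picture viewer there is one more tool, called after "Request:" as name(argument=value, ...) on one line, values as JSON. arm_command: Moves the arm, as the interface text tells. Its arguments: {"type":"object","properties":{"deltas":{"type":"array","items":{"type":"number"}},"force":{"type":"number"}},"required":["deltas"]}

```bash
mkdir -p pics; python3 - <<'E'
from cell import sensors, optics, arm
import cv2, numpy as np
s=sensors.observe(); print({k:np.round(v,3) for k,v in s.items()}, arm.nose_length)
for n in("scene","top"):
    cv2.imwrite(f"pics/{n}0.png",optics.get_image(n)); c=optics.calibration(n); print(c)
E
```

```text
{'clock': np.float64(0.0), 'joints': array([-1.339,  0.435,  0.025,  1.574, -0.012,  1.134, -0.075]), 'dq': array([ 0.002,  0.   , -0.   ,  0.   , -0.   , -0.001, -0.   ]), 'joint_efforts': array([ 1.0000e-03, -6.6785e+01,  9.8600e-01, -3.1445e+01, -6.0000e-02,
        4.3000e-02,  0.0000e+00]), 'position': array([0.205, 0.59 , 0.245]), 'ee_rot': array([-5.240e-01, -3.098e+00,  3.000e-03]), 'force': array([0.225, 0.055, 0.19 ]), 'ft_torque': array([ 0.037,  0.018, -0.003]), 'gripper_force': np.float64(0.0), 'width': np.float64(1.001)} 0.019
{'camera_matrix': array([[395.24974357,   0.        , 260.39600556],
       [  0.        , 395.24974357, 188.82995044],
       [  0.        ,   0.        ,   1.        ]]), 'D': array([-0.08270846,  0.        ,  0.        ,  0.        ,  0.        ]), 'rvec': array([ 1.51371546,  2.16141077, -0.75227301]), 'tvec': array([ 0.15852451, -0.25425737,  1.09923346])}
{'camera_matrix': array([[499.10017188,   0.        , 257.25177558],
       [  0.        , 499.10017188, 200.00435145],
       [  0.        ,   0.        ,   1.        ]]), 'D': array([-0.17946888,  0.        ,  0.        ,  0.        ,  0.        ]), 'rvec': array([ 2.1085418 , -2.10120939,  0.17453784]), 'tvec': array([1.67769816e-04, 4.46161934e-01, 9.14323178e-01])}
```

View pics/scene0.png

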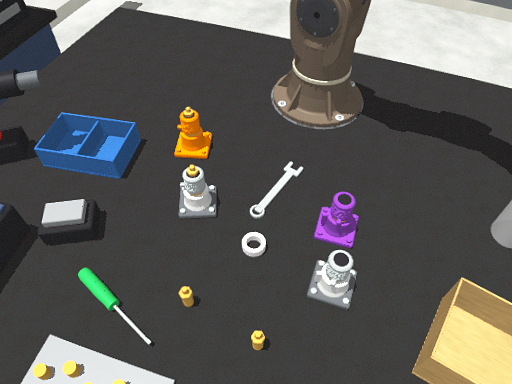

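View pics/top0.png

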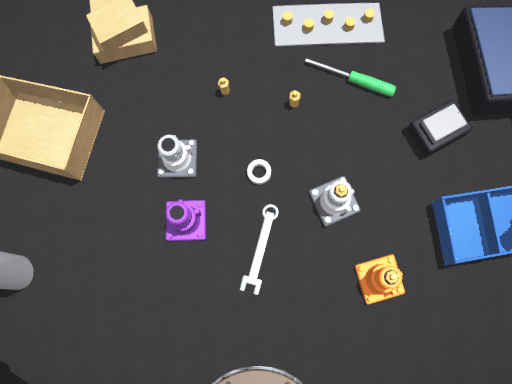

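The candidates are the grey coupler with a brass plug (scene 195,190; top 340,197), the orange one (scene 190,135), the purple one (scene 340,215) and the empty grey one (scene 335,275). The target is the grey one with the plug. I'll confirm it in an enlarged crop.

```bash
python3 - <<'E'
import cv2, numpy as np
a=cv2.imread("pics/scene0.png")[155:225,165:230]; b=cv2.imread("pics/top0.png")[170:230,305:370]
f=lambda i:cv2.resize(i,None,fx=6,fy=6,interpolation=cv2.INTER_CUBIC)
a,b=f(a),f(b); b=cv2.copyMakeBorder(b,0,a.shape[0]-b.shape[0],0,0,0)
cv2.imwrite("pics/crop.png",np.hstack([a,b]))
E
```

```text
(no output)
```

View pics/crop.png

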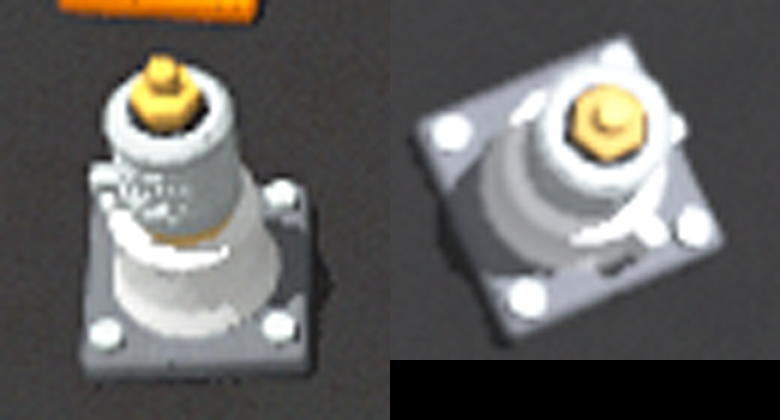

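It's confirmed: a grey-white collar with a brass hex plug. The ring centre is near scene (193.5,171.7) and top (340.7,189.7). The foot centre in the top view is about (334.7,201.5).

```bash
cat > h.py <<'E'
from cell import sensors, optics, arm
import cv2, numpy as np
def ray(n,p):
    c=optics.calibration(n); R=cv2.Rodrigues(c["rvec"])[0]
    u=cv2.undistortPoints(np.array([[p]],float),c["camera_matrix"],c["D"])[0,0]
    d=R.T@np.r_[u,1]; return -R.T@c["tvec"], d/np.linalg.norm(d)
def plane(n,p,z):
    o,d=ray(n,p); return o+d*(z-o[2])/d[2]
def tri(p,q):
    o,d=ray("scene",p); e,f=ray("top",q)
    t=np.linalg.lstsq(np.c_[d,-f],e-o,rcond=None)[0]; a,b=o+t[0]*d,e+t[1]*f
    return (a+b)/2,np.linalg.norm(a-b)
E
python3 - <<'E'
from h import *
print("tip",tri((192.2,165.5),(341.5,188.1)),"ring",tri((193.5,171.7),(340.7,189.7)))
P=[plane("top",(305+(x-390)/6,170+y/6),.014) for x,y in [(418,135),(625,40),(720,243),(510,338)]]
print(np.round(P,3),np.mean(P,0))
P=[plane("scene",(165+x/6,155+y/6),.014) for x,y in [(85,362),(312,362)]]; print(np.round(P,3))
s=sensors.observe(); R=cv2.Rodrigues(s["ee_rot"])[0]; print(R.round(3))
for z in(.1,.102,.104,.114,.116): print(z,plane("top",(340.7,189.7),z),plane("scene",(193.5,171.7),z))
# tab in top view and index block
print("tabs",[plane("top",(305+(x-390)/6,170+y/6),.06) for x,y in[(678,130),(655,235),(615,268),(530,105)]])
E
```

```text
tip (array([ 0.45118556, -0.14894529,  0.1264114 ]), np.float64(0.00013998572502959725)) ring (array([ 0.45178449, -0.1490572 ,  0.10907857]), np.float64(0.0018709507624883148))
[[ 0.467 -0.101  0.014]
 [ 0.5   -0.171  0.014]
 [ 0.431 -0.201  0.014]
 [ 0.4   -0.131  0.014]] [ 0.4494026  -0.15083785  0.014     ]
[[ 0.5   -0.17   0.014]
 [ 0.473 -0.096  0.014]]
[[-0.944  0.329 -0.   ]
 [ 0.329  0.944 -0.001]
 [-0.    -0.001 -1.   ]]
0.1 [ 0.45413505 -0.15121633  0.1       ] [ 0.44473611 -0.1526006   0.1       ]
0.102 [ 0.45369535 -0.15093619  0.102     ] [ 0.44625152 -0.15160965  0.102     ]
0.104 [ 0.45325566 -0.15065605  0.104     ] [ 0.44776693 -0.1506187   0.104     ]
0.114 [ 0.45105718 -0.14925534  0.114     ] [ 0.45534397 -0.14566393  0.114     ]
0.116 [ 0.45061749 -0.1489752   0.116     ] [ 0.45685938 -0.14467298  0.116     ]
tabs [array([ 0.45914336, -0.18016897,  0.06      ]), array([ 0.42546602, -0.17186106,  0.06      ]), array([ 0.41498453, -0.15897545,  0.06      ]), array([ 0.46717261, -0.13338809,  0.06      ])]
```

```bash
python3 - <<'E'
from h import *
def pr(n,P):
    c=optics.calibration(n); return cv2.projectPoints(np.array(P,float),c["rvec"],c["tvec"],c["camera_matrix"],c["D"])[0][:,0]
off={"scene":(165,155,0),"top":(305,170,390)}
t=np.linspace(0,2*np.pi,73)
for n in off:
    ox,oy,sx=off[n]
    for H in(.05,.057,.064):
        for nm,z,r in(("tip",H+.071,0),("ring",H+.052,.021),("under",H+.008,.021),("shoulder",H,.026),("foot",.014,.001)):
            q=pr(n,[[.4495+r*np.cos(a),-.1505+r*np.sin(a),z] for a in t]); q=(q-[ox,oy])*6+[sx,0]
            print(n,H,nm,q.min(0).round(),q.max(0).round())
E
```

```text
scene 0.05 tip [163.  69.] [163.  69.]
scene 0.05 ring [106.  61.] [233. 157.]
scene 0.05 under [124. 146.] [246. 240.]
scene 0.05 shoulder [112. 150.] [262. 266.]
scene 0.05 foot [196. 267.] [201. 272.]
scene 0.057 tip [160.  55.] [160.  55.]
scene 0.057 ring [103.  47.] [231. 143.]
scene 0.057 under [121. 133.] [244. 227.]
scene 0.057 shoulder [109. 137.] [260. 253.]
scene 0.057 foot [196. 267.] [201. 272.]
scene 0.064 tip [158.  40.] [158.  40.]
scene 0.064 ring [100.  33.] [229. 128.]
scene 0.064 under [118. 120.] [242. 214.]
scene 0.064 shoulder [107. 124.] [259. 241.]
scene 0.064 foot [196. 267.] [201. 272.]
top 0.05 tip [612. 118.] [612. 118.]
top 0.05 ring [534.  64.] [672. 200.]
top 0.05 under [518.  96.] [651. 227.]
top 0.05 shoulder [500.  86.] [663. 247.]
top 0.05 foot [565. 185.] [571. 191.]
top 0.057 tip [615. 113.] [615. 113.]
top 0.057 ring [536.  59.] [676. 196.]
top 0.057 under [521.  91.] [654. 223.]
top 0.057 shoulder [502.  82.] [666. 243.]
top 0.057 foot [565. 185.] [571. 191.]
top 0.064 tip [618. 108.] [618. 108.]
top 0.064 ring [539.  53.] [680. 191.]
top 0.064 under [523.  86.] [657. 219.]
top 0.064 shoulder [504.  77.] [669. 239.]
top 0.064 foot [565. 185.] [571. 191.]
```

Request:
arm_command(deltas=[0, 0, 0, 0.03, -0.09, 0, 91.8, 0, 0, 0, 0.06, -0.18, 0, 91.8, 0, 0, 0, 0.09, -0.27, 0, 91.8, 0, 0, 0, 0.12, -0.36, 0, 91.8, 0, 0, 0, 0.15, -0.45, 0, 91.8, 0, 0, 0, 0.18, -0.54, 0, 91.8, 0, 0, 0, 0.21, -0.635, 0, 91.8, 0, 0, 0, 0.245, -0.741, 0, 91.8, 0, 0, 0, 0.245, -0.741, 0, 91.8, 0, 0, 0, 0.245, -0.741, 0, 91.8, 0, 0, 0, 0.245, -0.741, 0, 91.8, 0, 0, 0, 0.245, -0.741, 0, 91.8, 0, 0, 0, 0.245, -0.741, 0, 91.8, 0, 0, 0, 0.245, -0.741, 0, 91.8, 0, 0, 0, 0.245, -0.741, 0, 91.8, 0, 0, 0, 0.245, -0.741, 0, 91.8, 0, 0, 0, 0.245, -0.741, 0, 91.8, 0, 0, 0, 0.245, -0.741, 0, 91.8, 0, 0, 0, 0.245, -0.741, 0, 91.8])

```text
clock: 2.0
position: [0.45, -0.1495, 0.2454]
ee_rot: [-0.521, -3.097, -0.001]
force: [0.2, -0.5, -0.9]
width: 1.001
gripper_force: 0.0
```

Request:
arm_command(deltas=[0, 0, 0, 0, -0.001, -0.045, 91.8, 0, 0, 0, 0, -0.001, -0.09, 91.8, 0, 0, 0, 0, -0.001, -0.1, 91.8, 0, 0, 0, 0, -0.001, -0.1, 91.8])

```text
clock: 2.4
position: [0.4494, -0.1506, 0.145]
ee_rot: [-0.521, -3.095, -0.0]
force: [-0.8, -0.1, -0.3]
width: 0.998
gripper_force: 0.0
```

```bash
python3 - <<'E'
from h import *
print(sensors.observe()["position"])
f=lambda i:cv2.resize(i,None,fx=5,fy=5,interpolation=cv2.INTER_CUBIC)
a=f(optics.get_image("scene")[120:228,155:235]); b=f(optics.get_image("top")[130:238,300:380])
cv2.imwrite("pics/near.png",np.hstack([a,b]))
E
```

```text
[ 0.44938406 -0.15056506  0.14504864]
```

View pics/near.png

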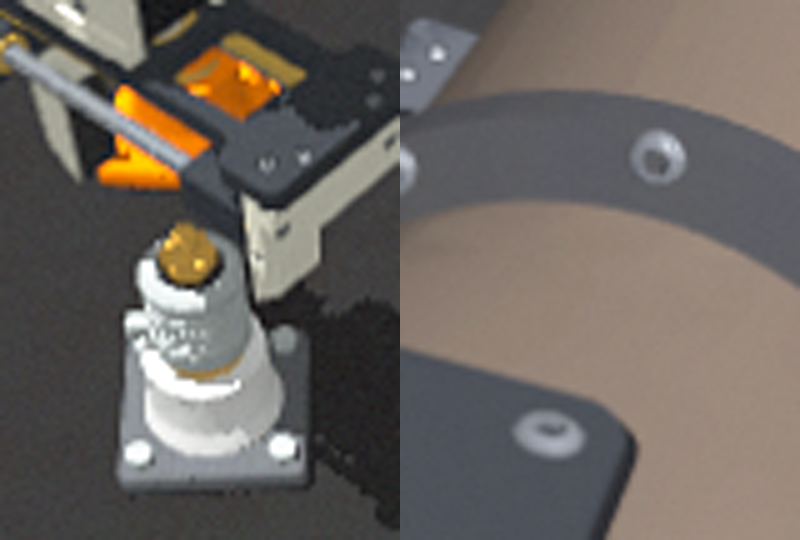

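The scene view shows the plug (crop 190,240) between the finger tips, about (65,180) and (285,300). The top view is blocked by the arm. I'll go down and grip lightly.

Request:
arm_command(deltas=[0, 0, 0, 0, 0, -0.02, 91.8, 0, 0, 0, 0, 0, -0.04, 91.8, 0, 0, 0, 0, 0, -0.053, 91.8, 0, 0, 0, 0, 0, -0.053, 91.8, 0, 0, 0, 0, 0, -0.053, 60, 0, 0, 0, 0, 0, -0.053, 45, 0, 0, 0, 0, 0, -0.053, 38, 0, 0, 0, 0, 0, -0.053, 38, 0, 0, 0, 0, 0, -0.053, 38, 0, 0, 0, 0, 0, -0.053, 38], force=8)

```text
clock: 3.5
position: [0.4504, -0.1517, 0.0928]
ee_rot: [0.523, 3.098, 0.0]
force: [0.3, 0.3, 0.5]
width: 0.524
gripper_force: 0.0
```

Request:
arm_command(deltas=[0, 0, 0, 0, 0, 0, 36, 0, 0, 0, 0, 0, 0, 36, 0, 0, 0, 0, 0, 0, 36, 0, 0, 0, 0, 0, 0, 36], force=8)

```text
clock: 3.9
position: [0.4507, -0.1506, 0.0928]
ee_rot: [-0.522, -3.098, -0.002]
force: [1.0, 5.7, 3.6]
width: 0.458
gripper_force: 8.0
```

Request:
arm_command(deltas=[0, 0, 0, 0.0003, 0.001, 0, 36, 0, 0, 0, 0.0003, 0.001, 0, 36, 0, 0, 0, 0.0003, 0.001, 0, 36], force=8)

```text
clock: 4.2
position: [0.4508, -0.1506, 0.0928]
ee_rot: [0.523, 3.098, 0.0]
force: [0.8, 3.0, 3.3]
width: 0.455
gripper_force: 8.0
```

Request:
arm_command(deltas=[0, 0, 0, 0.0003, 0.001, 0, 36, 0, 0, 0, 0.0003, 0.001, 0, 36, 0, 0, 0, 0.0003, 0.001, 0.003, 36, 0, 0, 0, 0.0003, 0.001, 0.006, 36, 0, 0, 0, 0.0003, 0.001, 0.01, 36, 0, 0, 0, 0.0003, 0.001, 0.01, 36, 0, 0, 0, 0.0003, 0.001, 0.01, 36], force=50)

```text
clock: 4.9
position: [0.4507, -0.1504, 0.1023]
ee_rot: [-0.524, -3.097, 0.002]
force: [2.7, -5.0, -14.2]
width: 0.446
gripper_force: 50.0
```

Request:
arm_command(deltas=[0, 0, 0, 0, -0.0005, 0.001, 36, 0, 0, -0.07, 0, -0.0005, 0.001, 36, 0, 0, -0.14, 0, -0.0005, 0.001, 36, 0, 0, -0.21, 0, -0.0005, 0.001, 36, 0, 0, -0.28, 0, -0.0005, 0.001, 36, 0, 0, -0.35, 0, -0.0005, 0.001, 36, 0, 0, -0.42, 0, -0.0005, 0.001, 36, 0, 0, -0.49, 0, -0.0005, 0.001, 36, 0, 0, -0.56, 0, -0.0005, 0.001, 36, 0, 0, -0.63, 0, -0.0005, 0.001, 36, 0, 0, -0.7, 0, -0.0005, 0.001, 36, 0, 0, -0.764, 0, -0.0005, 0.001, 36, 0, 0, -0.764, 0, -0.0005, 0.001, 36, 0, 0, -0.764, 0, -0.0005, 0.001, 36], force=50)

```text
clock: 6.3
position: [0.4509, -0.1504, 0.1032]
ee_rot: [2.181, 2.26, -0.002]
force: [3.1, -4.1, -14.6]
width: 0.45
gripper_force: 50.0
```

```bash
python3 - <<'E'
from h import *
s=sensors.observe(); print(s["ft_torque"].round(2),s["joints"].round(2))
f=lambda i:cv2.resize(i,None,fx=6,fy=6,interpolation=cv2.INTER_CUBIC)
cv2.imwrite("pics/turned.png",f(optics.get_image("scene")[135:228,140:250]))
E
```

```text
[-0.97 -0.68 -0.08] [-0.43  0.5   0.88  2.14 -0.58  0.75  0.86]
```

View pics/turned.png

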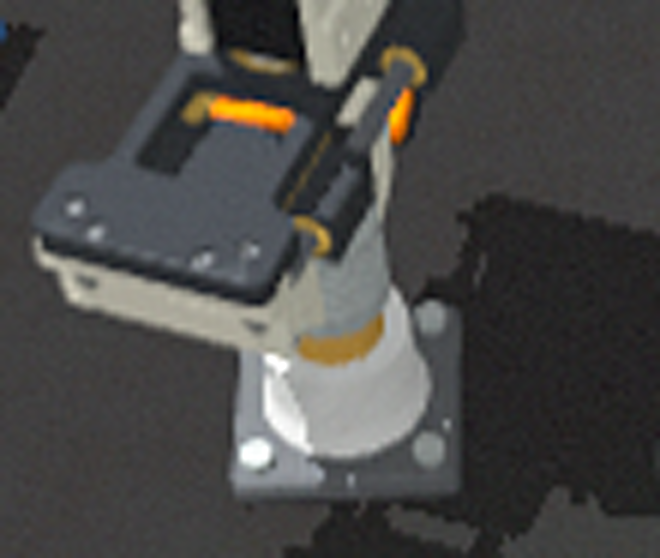

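The collar is raised, with the brass stem showing at crop (340,345), and there's no torque from a stop. I'll lower it while still gripping, to feel whether it enters the locked slot.

Request:
arm_command(deltas=[0, 0, 0, 0, 0, -0.004, 36, 0, 0, 0, 0, 0, -0.008, 36, 0, 0, 0, 0, 0, -0.012, 36, 0, 0, 0, 0, 0, -0.016, 36, 0, 0, 0, 0, 0, -0.016, 36])

```text
clock: 6.85
position: [0.4509, -0.1504, 0.0873]
ee_rot: [-2.182, -2.261, 0.0]
force: [0.8, -3.9, -8.0]
width: 0.453
gripper_force: 50.0
```

Request:
arm_command(deltas=[0, 0, 0, 0, 0, -0.002, 36, 0, 0, 0, 0, 0, -0.002, 50, 0, 0, 0, 0, 0, -0.002, 70, 0, 0, 0, 0, 0, -0.002, 91.8, 0, 0, 0, 0, 0, -0.002, 91.8, 0, 0, 0, 0, 0, -0.002, 91.8, 0, 0, 0, 0, 0, -0.002, 91.8, 0, 0, 0, 0, 0, 0.03, 91.8, 0, 0, 0, 0, 0, 0.07, 91.8, 0, 0, 0, 0, 0, 0.11, 91.8, 0, 0, 0, -0.03, 0.04, 0.14, 91.8, 0, 0, 0, -0.03, 0.08, 0.16, 91.8, 0, 0, 0, -0.03, 0.12, 0.16, 91.8, 0, 0, 0, -0.03, 0.16, 0.16, 91.8, 0, 0, 0, -0.03, 0.2, 0.16, 91.8, 0, 0, 0, -0.03, 0.24, 0.16, 91.8, 0, 0, 0, -0.03, 0.24, 0.16, 91.8, 0, 0, 0, -0.03, 0.24, 0.16, 91.8])

```text
clock: 8.65
position: [0.4208, 0.0903, 0.2476]
ee_rot: [2.178, 2.263, -0.001]
force: [-0.0, -0.8, -0.7]
width: 0.999
gripper_force: 0.0
```

```bash
python3 - <<'E'
from h import *
s=sensors.observe(); print(s["force"].round(2),s["clock"])
f=lambda i:cv2.resize(i,None,fx=6,fy=6,interpolation=cv2.INTER_CUBIC)
a=f(optics.get_image("scene")[155:225,165:230]); b=f(optics.get_image("top")[165:235,305:370])
cv2.imwrite("pics/end.png",np.hstack([a,b]))
E
```

```text
[-0.03 -0.83 -0.7 ] 8.65
```

View pics/end.png

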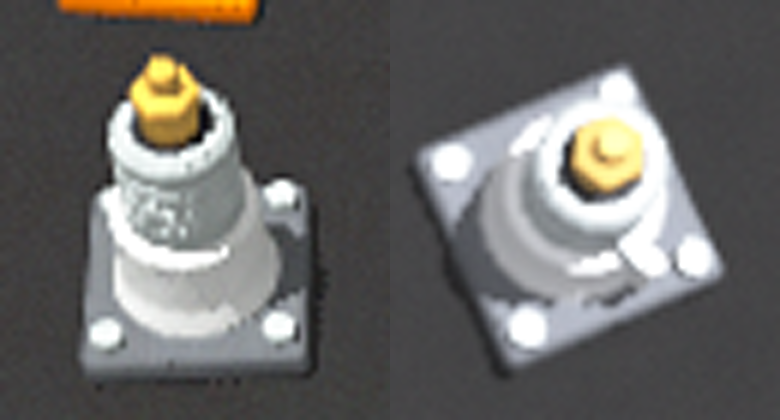

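The collar sits on its shoulder with no brass stem showing. The plug stands higher above it, and the tab is at the index block (top crop 650,258). The gripper is clear.

```bash
python3 -c "
from cell import arm; print(arm.sign_off())"
```

```text
the job is handed in; nothing more can be done
None
```

The coupler with the plug is locked: its collar was lifted, turned clockwise about 1.2 rad and is fully down with the tab at the index block; the empty coupler was not touched, the gripper is clear, and the job was handed in at about 8.7 s (no verdict was returned).

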